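Sort metal test coupons into a narrowing thickness rack

TASK

On the microscope bench, put the copper coupon and the brass coupon, standing on edge on the black mat, into the slots of the thickness rack that match their thickness, upright, so that each rests on its slot's ledges at its full depth. The two slot blocks may be clamped a little off their marked places, so feel for the slots and lower the coupons gently all the way in, without dropping or forcing them. Leave the steel coupon seated in its slot and the other things on the bench where they are.

Things in the scene. Friction and masses are not known exactly. Their poses are not given: they have to be found in the camera images.
- rack: Thickness rack, fixed on the bench top (z = 0): dark steel rail 90 (x) x 270 (y) x 10 mm high with three slot blocks along its y. Origin: centre of the rail's underside; z up, x away from the robot, y to the robot's left. Blocks are 50 mm long in x, centred at x = 0; slots run along x, open at top and ends. Slot centres: 18 mm y = +80 mm (exact), 13 mm y = 0, 8 mm y = -80 mm (both only nominal).
- slot18 (a point): Centre of the 18 mm slot on its ledges, 28 mm above the rack's origin. In all slots: 2.5 mm wider than the coupon; 28 mm above the rack's origin ledges on both sides narrow it to 3 mm less than the coupon. The right coupon stops there, a thicker one cannot enter, a thinner one falls through to the rail (10 mm).
- slot13 (a point): Marked (nominal) place of the 13 mm slot on the rail, 28 mm above the rack's origin. The real block is clamped up to 12 mm to either side of it in rack y; this shift is not measured, but can be seen or felt. The clamp holds firmly below 60 N. On the slot's -y side is a flat bare-metal land 13 mm wide, its top 50 mm above the rack's origin; square edges.
- slot8 (a point): Marked (nominal) place of the 8 mm slot, as slot13; its block is shifted by an amount of its own, up to 12 mm. On the +y side of every slot is a red fence wall 12 mm thick, top 58 mm above the rack's origin, its face being the slot's +y wall: a coupon carried in +y between land and fence-top height meets the fence when over the slot, flush with that wall.
- coupon13: Copper-coloured flat metal coupon 13 mm thick (its y), 46 mm long (its x), 70 mm tall (its z), about 0.3 kg, standing on edge on the mat. Origin: centre of its underside. Contact force with the rack must stay below 40 N.
- coupon8: Brass-coloured flat metal coupon 8 mm thick (its y), 46 mm long (its x), 70 mm tall (its z), about 0.2 kg, standing on edge on the mat. Origin: centre of its underside. Contact force with the rack must stay below 40 N.
- coupon18: Steel coupon 18 x 46 x 70 mm (its y, x, z), already seated in the 18 mm slot, standing 98 mm above the bench at its top. Origin: centre of its underside. To be left alone.
- mat: Black rubber mat 200 x 200 x 3 mm, fixed on the bench. Origin: centre of its underside. The two coupons stand on it about 9 cm apart, in either order.
- puck: Green round resin-mounted specimen, 30 mm diameter, 20 mm high, on the mat. Origin: centre of its underside. Bystander.
- jar: Jar 56 mm diameter, 75 mm high, beyond the rack. Origin: centre of its underside. Bystander.
- dish: White shallow dish 90 mm diameter, 18 mm high, left of the robot. Origin: centre of its underside. Bystander.
- mouse: Black computer mouse 100 x 60 x 32 mm, left of the rack. Origin: centre of its underside. Bystander.
- driver: Screwdriver 170 mm long, lying to the left. Origin: on its underside. Bystander.
- pen: White pen 120 mm long, 10 mm diameter, beyond the rack. Origin: on its underside. Bystander.
There are look-alikes about, which are no part of the job. Several things look just like the coupon8: the one meant starts farthest to the robot's left. Of the things that look like the coupon13, take the one that is farthest to the robot's right at the start.

How it is judged:
By the outcome, as a careful person would: the job done as asked, in the order asked, and still so for the second after the job is handed in, with the robot touching nothing.
It also fails if it takes over 64 s, if anything falls off the work surface, if the arm or the gripper's body presses on something with over 40 N, if the wrist force passes 120 N, or if a joint passes its speed limit or range.

ROBOT

A 7-joint arm with a two-finger parallel gripper is mounted at the origin on the work surface. World frame = base frame: x ahead of the robot, y to its left, z up, the work surface at z = 0. Lengths are in m, angles in rad, forces in N, time in s.
With the tool pointing down it reaches from about 0.4 to 0.85 m from the base axis. Payload 6.9 kg.
Tool frame: the origin (TCP) lies between the finger pads; the fingertips stand 8 mm ahead of it and the grasp point (between the pads) lies 11 mm behind it; z points along the fingers, y is the line along which they close (so a half turn about z gives the same grasp; the last joint's range is limited). The gripper opens to 85 mm and grips with 20 to 120 N. Pads are 22 mm wide; open, the fingers measure 114 mm over their backs; the gripper's body (76 mm by 85 mm) begins 54 mm behind the grasp point. The pads swing forward as they close: fully open they stand 13 mm farther back than shut.
Start: joints at [-1.222, 0.507, -0.238, 1.5, 0.126, 1.149, -0.155], TCP at [0.15, 0.607, 0.239] pointing down, gripper open.
Joint ranges: [-3.08, 3.08], [-0.24, 2.05], [-1.43, 1.35], [0, 2.5], [-1.52, 4.66], [0.17, 1.96], [-2.89, 2.89]. Speed limits (rad/s): [2.39, 2.39, 3.14, 3.14, 3.14, 3.14, 3.14].

INTERFACE

Orientations are given as a rotation vector (axis times angle).
In Python, from rig import get_obs, optics, sign_off, outline_of, spot_point gives the robot as it stands. The module is installed in compiled form; this text tells all that it offers.
- The arm moves only by the tool jog_arm, never from a script. Its argument "motion" is one flat list of numbers, 6 for each row, row after row: the shift along the world's x, y, z each as a share of 0.15 m, from -1 to 1, then the turn, a rotation vector about the world's x, y, z each as a share of 180 degrees, from -1 to 1. A call has exactly 5 rows; each row shifts and turns the commanded pose from where the row before left it; what a row does not reach is not made up. A row lasts 1/8 s, in which the tool goes at most 62.5 mm and 10.7 degrees, less where a joint would pass 70% of its speed; a pose out of reach is approached as far as the arm can. A call with a number of a shift or a turn outside -1 to 1 is refused whole. A call with a gripper value outside its range is refused whole. "grip" is the gripper's target within -1 to 1 (shut at 1, half-way at 0, fully open at -1), set as the call begins (left out, the last holds). The fingers move at their own pace and stop on an object; the grip force is fixed at half the most. Time passes only in rows, so rows that do not move let the fingers close, or fill a call up. It gives the time, the measured TCP pose, the force, the opening and the grip force at its end, in the units of the state.
- get_obs(): the state, without advancing time (a new reading comes with each control period).
- optics.read_camera(name): name is "side" or "top" or "wrist"; returns a dict with "color" (400x640x3 uint8, red, green, blue), "z_map" (400x640 float32, m along the optical axis (not along the pixel's ray), 0 where there is no reading), "fx", "fy", "cx", "cy" (pixels), "world_from_camera" (4x4, takes a point from camera to world coordinates); the wrist camera has in their place "hand_eye" (4x4, takes a point from camera to tool coordinates, whose origin is the TCP and whose axes are the flange's). Camera axes: x right, y up, looking along -z (the intrinsics and any distortion apply to the point x, -y, -z); pixel columns grow to the right and rows downward; lengths in m; the calibration is good to about 2 mm. The wrist camera is an equidistant fisheye: a pixel r from the principal point sees the ray r / f radians off the axis. A picture is of the moment at which its call begins: read the wrist's pose just before it.
- sign_off(): hands the job in; it is judged then, once.
Trained networks look in a picture, given as the dict that the camera call returned (one of the last four; its "shot" number tells which), for a name from the list of things; names that differ only in an ending like _2 or _b are one class to them, and where a whole thing is asked for, a point or a joint stands for the part that bears it (a point fixed in the world has none). Each returns a list of dicts, best first, with "confidence" (0 to 1); they miss things now and then, are a little off and sometimes report something else, mostly with a low value. They report only what shows in the picture. A call takes as long as a camera call. They do not tell look-alikes from the thing itself.
- outline_of(label, picture): "mask" (400x640 bool, what is visible of it).
- spot_point(label, picture): "point" ([x, y, z] in m, in the coordinates of the camera as it stood for that picture, good to about 4 mm: a listed point, or the origin of a listed thing).
The state is a dict: "clock": time; "joint_pos": joint angles; "dq": joint speeds; "joint_torque": joint torques, N m; "eef_pos": TCP position; "eef_rot": TCP orientation; "contact_force": force on the tool from outside, world axes, zero at the start; "wrist_torque": the same for the moment, N m; "width": opening from 0.0 (shut) to 1.0 (fully open); "gripper_force": force on a finger pad.
Only numpy, scipy, OpenCV 4.12 (cv2) and the standard library are available. Lean on these libraries where they do the work, as an engineer would, in place of code of your own. Each camera call takes 0.05 s, during which the arm holds its last target. There are 200 camera calls.

## Working session

There is one attempt and no reset: what is moved stays moved. The work goes in short steps, Python scripts to look and compute and a tool call to move; the robot and the scene stay as the last step left them, time stands still between calls to the robot, and variables do not carry over. Pictures are saved under pics/ and viewed, at most 10 in all, crops included, and the job is handed in when it is done.

Besides the shell and the picture viewer there is one more tool, called after "Request:" in YAML: its name, and indented under it one key for each argument. jog_arm: Moves the arm, as the interface text tells. Shift numbers are shares of 0.15 m and turn numbers shares of 180 degrees, none past 1 either way. Its arguments: {"type":"object","properties":{"motion":{"type":"array","items":{"type":"number","minimum":-1,"maximum":1}},"grip":{"type":"number"}},"required":["motion"]}

```bash
mkdir -p pics
cat > h.py <<'E'
import numpy as np, cv2
from rig import get_obs, optics, sign_off, outline_of, spot_point
from scipy.spatial.transform import Rotation as R
def cloud(p):
    z=p["z_map"]; v,u=np.mgrid[0:400,0:640]
    X=(u-p["cx"])/p["fx"]*z; Y=-(v-p["cy"])/p["fy"]*z
    P=np.stack([X,Y,-z,np.ones_like(z)],-1)@np.array(p["world_from_camera"]).T
    P=P[...,:3]; P[z==0]=np.nan
    return P
def save(p,n): cv2.imwrite(f"pics/{n}.png",p["color"][...,::-1])
E
python3 - <<'E'
from h import *
o=get_obs(); print({k:np.round(v,3) for k,v in o.items()})
for c in("top","side"):
    p=optics.read_camera(c); save(p,c); np.savez(f"{c}.npz",P=cloud(p),c=p["color"])
    W=np.array(p["world_from_camera"]); print(c,W.round(3).tolist(),p["fx"])
    for l in("rack","coupon13","coupon8","coupon18","mat","slot13","slot8","slot18","puck"):
        for d in spot_point(l,p)[:4]: print(l,round(d["confidence"],2),(W@np.r_[d["point"],1])[:3].round(4))
E
```

```text
{'clock': np.float64(0.0), 'joint_pos': array([-1.223,  0.508, -0.238,  1.501,  0.126,  1.149, -0.155]), 'dq': array([ 0.   , -0.001,  0.001,  0.   ,  0.002, -0.002,  0.001]), 'joint_torque': array([ 1.0000e-03, -6.2060e+01, -2.1860e+00, -2.4965e+01,  1.3000e-02,
        1.2000e-02, -0.0000e+00]), 'eef_pos': array([0.15 , 0.606, 0.238]), 'eef_rot': array([-3.800e-01, -3.118e+00,  3.000e-03]), 'contact_force': array([ 0.501, -0.516,  0.639]), 'wrist_torque': array([0.001, 0.01 , 0.014]), 'gripper_force': np.float64(0.0), 'width': np.float64(0.999)}
top [[-0.006, 0.982, -0.19, 0.328], [-1.0, -0.008, -0.01, -0.031], [-0.011, 0.19, 0.982, 1.286], [0.0, 0.0, 0.0, 1.0]] 464.00054619768974
rack 0.92 [0.5377 0.0404 0.0029]
coupon13 0.63 [ 0.6198 -0.4615  0.0047]
coupon13 0.63 [ 0.6496 -0.0845  0.0016]
coupon13 0.5 [0.5456 0.1158 0.0308]
coupon13 0.5 [ 0.3579 -0.3161  0.002 ]
coupon8 0.63 [ 0.6198 -0.4615  0.0047]
coupon8 0.63 [ 0.6496 -0.0845  0.0016]
coupon8 0.5 [0.5456 0.1158 0.0308]
coupon8 0.5 [ 0.3579 -0.3161  0.002 ]
coupon18 0.63 [ 0.6198 -0.4615  0.0047]
coupon18 0.63 [ 0.6496 -0.084
[... 914 characters left out ...]
376  0.0018]
coupon8 0.85 [0.5506 0.1159 0.0278]
coupon8 0.71 [ 0.6183 -0.4578 -0.0022]
coupon18 0.89 [ 0.3639 -0.2228 -0.0016]
coupon18 0.85 [ 0.5242 -0.2376  0.0018]
coupon18 0.85 [0.5506 0.1159 0.0278]
coupon18 0.71 [ 0.6183 -0.4578 -0.0022]
mat 0.96 [ 0.5454 -0.2759 -0.0015]
mat 0.73 [0.5508 0.1164 0.0271]
mat 0.65 [ 0.5432  0.0419 -0.0007]
slot13 0.88 [ 0.5372 -0.0403  0.0293]
slot13 0.79 [0.5392 0.0395 0.0277]
slot13 0.6 [0.5503 0.1218 0.0264]
slot8 0.88 [ 0.5372 -0.0403  0.0293]
slot8 0.79 [0.5392 0.0395 0.0277]
slot8 0.6 [0.5503 0.1218 0.0264]
slot18 0.88 [ 0.5372 -0.0403  0.0293]
slot18 0.79 [0.5392 0.0395 0.0277]
slot18 0.6 [0.5503 0.1218 0.0264]
puck 0.61 [ 0.6028 -0.2531  0.0032]
```

View pics/top.png

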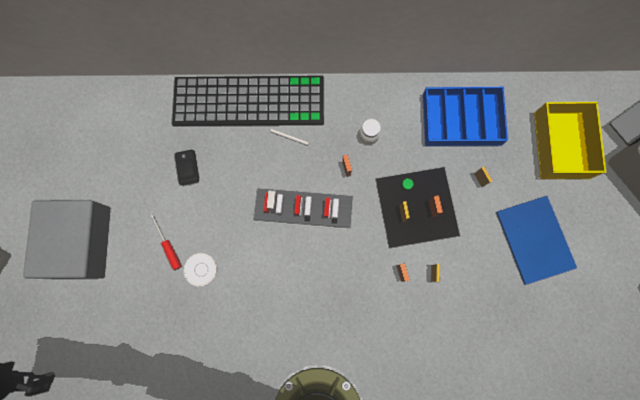

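View pics/side.png

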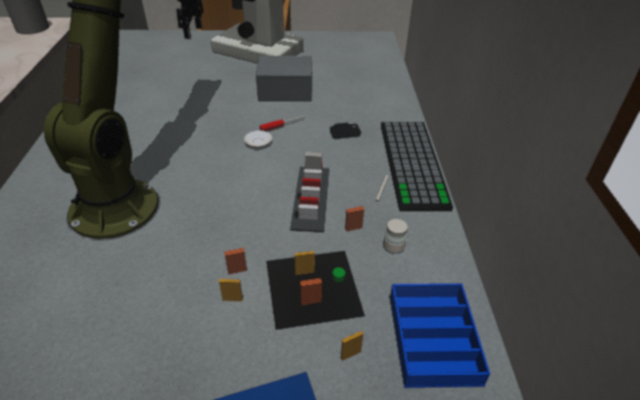

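Run:
```python
import numpy as np, cv2
from scipy import ndimage as N
for c in("top","side"):
    f=np.load(c+".npz");P=f["P"];C=f["c"]
    m=(P[...,2]>.06)&(P[...,2]<.11)&(P[...,1]<.2)
    L,n=N.label(m)
    for i in range(1,n+1):
        k=L==i
        if k.sum()<15: continue
        Q=P[k]; r=cv2.minAreaRect((Q[:,:2]*1000).astype(np.float32))
        vu=np.argwhere(k).mean(0).round()
        print(c,vu,k.sum(),Q.mean(0).round(4),Q[:,2].max().round(3),np.round(r[0],1),np.round(r[1],1),round(r[2],1),C[k].mean(0).round())
```

```text
top [138. 575.] 1201 [ 0.7171 -0.7023  0.074 ] 0.088 [ 717.  -699.5] [145.5 202.2] 89.7 [129. 114.  16.]
top [128. 370.] 272 [ 0.7481 -0.15    0.075 ] 0.083 [ 750.  -150.5] [49.2 49.2] 40.6 [204. 201. 201.]
top [162. 630.] 423 [ 0.6441 -0.8376  0.0825] 0.11 [ 655.9 -846. ] [ 57.4 129.5] 82.9 [71. 68. 63.]
top [163. 347.] 89 [ 0.651  -0.0838  0.0699] 0.078 [651.  -83.9] [47.1 13.4] 16.1 [198. 119.  81.]
top [175. 486.] 76 [ 0.6161 -0.4565  0.0687] 0.074 [ 616.9 -457.4] [45.8 11.1] 24.6 [156. 125.  61.]
top [201. 271.] 177 [0.5457 0.1174 0.0913] 0.105 [548.1 123.5] [30.7 46.6] 85.4 [179. 163. 157.]
top [205. 437.] 108 [ 0.5349 -0.3208  0.0727] 0.08 [ 536.1 -321.2] [47.  14.3] 9.7 [179. 108.  72.]
top [210. 405.] 72 [ 0.521  -0.2361  0.0723] 0.078 [ 521.5 -236.7] [46.1  9.5] 8.1 [169. 139.  57.]
top [272. 404.] 99 [ 0.3589 -0.2267  0.0711] 0.079 [ 359.1 -227.3] [45.6 13.3] 15.7 [197. 128.  86.]
top [272. 437.] 67 [ 0.3588 -0.3119  0.0702] 0.079 [ 357.8 -312.6] [ 8.8 43.6] 83.9 [171. 142.  62.]
top [395. 318.] 165 [ 0.0642 -0.0042  0.083 ] 0.109 [61.5 -3.4] [86.8 17. ] 86.5 [49. 49. 44.]
[... 308 characters left out ...]
.] 106 [ 0.6546 -0.0868  0.0676] 0.073 [655.  -85.5] [46.8 17. ] 15.3 [114.  67.  49.]
side [228. 397.] 299 [ 0.7517 -0.1558  0.0729] 0.08 [ 753.4 -152.3] [50. 50.] 37.4 [143. 141. 135.]
side [253. 234.] 137 [ 0.3622 -0.2303  0.0676] 0.073 [ 362.1 -228.6] [45.3 16. ] 12.8 [117.  68.  49.]
side [255. 305.] 123 [ 0.525  -0.2391  0.0687] 0.076 [ 524.9 -238.2] [45.7 12.9] 10.1 [107.  82.  39.]
side [282. 230.] 120 [ 0.3608 -0.3155  0.0672] 0.074 [ 360.5 -315.3] [13.1 46.4] 84.4 [113.  88.  43.]
side [284. 311.] 167 [ 0.5385 -0.325   0.0702] 0.076 [ 539.1 -323.5] [45.2 15.7] 8.4 [110.  58.  37.]
side [338. 353.] 137 [ 0.6202 -0.459   0.0677] 0.073 [ 620.6 -458.2] [46.1  9.8] 25.8 [117.  89.  39.]
```

Top view: the mat holds brass (405,210) and copper (437,205); these are the leftmost brass and the rightmost copper. Rack runs from (255,205) to (352,210), with steel in the left block. Heading over the rack first, for a close wrist view on the way.

Request:
jog_arm:
  motion: [0.17, -0.25, 0.02, 0, 0, 0.011, 0.17, -0.25, 0.02, 0, 0, 0.011, 0.17, -0.25, 0.02, 0, 0, 0.011, 0.17, -0.25, 0.02, 0, 0, 0.011, 0.17, -0.25, 0.02, 0, 0, 0.011]
  grip: -0.3

```text
clock: 1.62
eef_pos: [0.2786, 0.4179, 0.2545]
eef_rot: [0.108, 3.139, 0.001]
contact_force: [0.6, 0.2, -0.2]
width: 0.649
gripper_force: 0.0
```

Request:
jog_arm:
  motion: [0.17, -0.25, 0, 0, 0, 0, 0.17, -0.25, 0, 0, 0, 0, 0.17, -0.25, 0, 0, 0, 0, 0.17, -0.25, 0, 0, 0, 0, 0.17, -0.25, 0, 0, 0, 0]

```text
clock: 2.25
eef_pos: [0.406, 0.2304, 0.2546]
eef_rot: [0.11, 3.139, 0.001]
contact_force: [-0.0, -0.9, 0.5]
width: 0.652
gripper_force: 0.0
```

Request:
jog_arm:
  motion: [0.17, -0.25, 0, 0, 0, 0, 0.17, -0.25, 0, 0, 0, 0, 0.17, -0.25, 0, 0, 0, 0, 0.17, -0.25, 0, 0, 0, 0, 0, 0, 0, 0, 0, 0]

```text
clock: 2.88
eef_pos: [0.5089, 0.0778, 0.2541]
eef_rot: [0.12, 3.139, -0.003]
contact_force: [0.4, 0.2, 0.4]
width: 0.648
gripper_force: 0.0
```

```bash
cat >> h.py <<'E'
def wcloud(p,o):
    z=p["z_map"]; v,u=np.mgrid[0:400,0:640]
    a=(u-p["cx"])/p["fx"]; b=(v-p["cy"])/p["fy"]; th=np.hypot(a,b); k=np.tan(np.minimum(th,1.4))/np.maximum(th,1e-9)
    P=np.stack([a*k*z,-b*k*z,-z,np.ones_like(z)],-1)
    T=np.eye(4);T[:3,:3]=R.from_rotvec(o["eef_rot"]).as_matrix();T[:3,3]=o["eef_pos"]
    P=(P@(T@np.array(p["hand_eye"])).T)[...,:3]; P[(z==0)|(th>1.3)]=np.nan
    return P
def wshot(n):
    o=get_obs(); p=optics.read_camera("wrist"); save(p,n); P=wcloud(p,o); np.savez(n+".npz",P=P,c=p["color"]); return o,p,P
def yaw(o):
    m=R.from_rotvec(o["eef_rot"]).as_matrix(); return np.degrees(np.arctan2(-m[0,1],m[1,1])), m[:,2]
E
python3 - <<'E'
from h import *
o,p,P=wshot("w1"); print(o["eef_pos"].round(4),yaw(o),o["clock"],o["width"],p["fx"],np.array(p["hand_eye"]).round(3).tolist())
for c in("top.npz","w1.npz"):
    f=np.load(c);Q=f["P"];C=f["c"].astype(int)
    b=(abs(Q[...,0]-.54)<.07)&(abs(Q[...,1]-.04)<.17)
    for nm,m in(("rail",b&(abs(Q[...,2]-.01)<.004)),("all",b&(Q[...,2]>.006)&(Q[...,2]<.07)),("red",b&(Q[...,2]>.045)&(C[...,0]>C[...,1]+60)),("land",b&(abs(Q[...,2]-.05)<.004)&(C[...,0]<C[...,1]+25)),("steel",b&(Q[...,2]>.09))):
        n,L,s,_=cv2.connectedComponentsWithStats(m.astype(np.uint8))
        for i in range(1,n):
            if s[i,4]<15: continue
            q=Q[L==i]; r=cv2.minAreaRect((q[:,:2]*1000).astype(np.float32)); print(c,nm,s[i,4],q[:,2].mean().round(4),np.round(r[0],1),np.round(r[1],1),round(r[2],1))
E
```

```text
[0.5089 0.0778 0.2541] (np.float64(-4.373791639088389), array([ 7.10474063e-04, -1.65698811e-03, -9.99998375e-01])) 2.875 0.6478038728599286 309.70691628693146 [[0.0, 0.956, 0.295, 0.075], [1.0, -0.001, 0.001, 0.0], [0.001, 0.295, -0.956, -0.134], [0.0, 0.0, 0.0, 1.0]]
top.npz rail 1831 0.0107 [538.1  40.9] [280.1  94.9] 85.2
top.npz all 2882 0.0209 [538.1  40.9] [280.1  94.9] 85.2
top.npz red 57 0.0602 [548.6 133.4] [13.6 50.6] 85.6
top.npz red 86 0.059 [541.7  51. ] [12.  49.4] 84.8
top.npz red 85 0.0586 [533.8 -28.2] [11.9 50. ] 84.8
top.npz land 89 0.0503 [545.4 102. ] [14.8 48.3] 84.4
top.npz land 77 0.0506 [538.2  23.2] [13.  50.4] 84.7
top.npz land 70 0.051 [531.8 -51. ] [12.6 50.5] 85.1
top.npz steel 128 0.0989 [547.7 117.4] [18.5 46.4] 85.6
w1.npz rail 8264 0.0091 [541.   38.9] [270.3  90.6] 85.2
w1.npz all 12656 0.0217 [541.   38.9] [270.3  90.6] 85.2
w1.npz red 421 0.0571 [535.2 -27.8] [12.2 49.5] 84.2
w1.npz red 465 0.0571 [542.6  52.1] [11.6 49.9] 84.7
w1.npz red 235 0.0571 [550.4 134.9] [10.7 50. ] 87.3
w1.npz land 444 0.0491 [533.6 -51.1] [14.8 51.4] 86.0
w1.npz land 474 0.0491 [540.7  23.2] [13.3 51. ] 83.8
w1.npz land 496 0.0491 [547.2 102.7] [15.2 49.9] 85.8
w1.npz land 49 0.0489 [526.7 120.6] [19.  3.] 79.5
w1.npz steel 787 0.0967 [548.6 118.2] [17.9 46.4] 86.0
w1.npz steel 37757 0.3205 [504.5  78.9] [137.5  34.4] 85.9
```

View pics/w1.png

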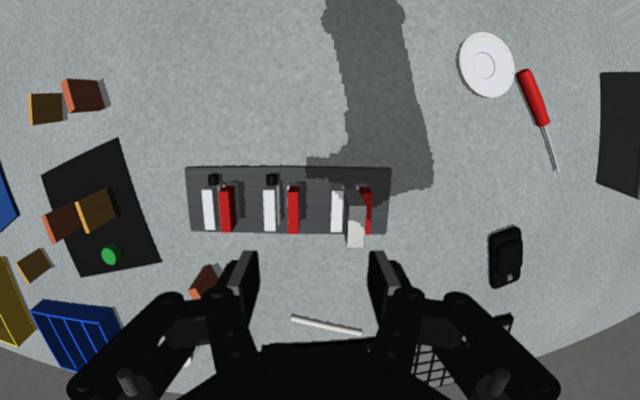

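The wrist view shows the three blocks: slot13 at about (0.541,0.038) and slot8 at about (0.534,-0.039), rack yaw -4.8°. Next, over the copper coupon.

Request:
jog_arm:
  motion: [0.018, -0.267, 0, 0, 0, 0.0075, 0.018, -0.267, 0, 0, 0, 0.0075, 0.018, -0.267, 0, 0, 0, 0.0075, 0.018, -0.267, 0, 0, 0, 0.0075, 0.018, -0.267, 0, 0, 0, 0.0075]

```text
clock: 3.55
eef_pos: [0.5208, -0.118, 0.2545]
eef_rot: [-0.08, 3.14, 0.001]
contact_force: [0.1, -0.3, 0.3]
width: 0.65
gripper_force: 0.0
```

Request:
jog_arm:
  motion: [0.018, -0.267, 0, 0, 0, 0.0075, 0.018, -0.267, 0, 0, 0, 0.0075, 0.018, -0.267, 0, 0, 0, 0.0075, 0.018, -0.267, 0, 0, 0, 0.0075, 0.018, -0.267, 0, 0, 0, 0.0075]

```text
clock: 4.18
eef_pos: [0.535, -0.3182, 0.2544]
eef_rot: [-0.265, 3.13, 0.001]
contact_force: [-0.3, -0.1, 0.3]
width: 0.648
gripper_force: 0.0
```

Run:
```python
from h import *
import time
o,p,P=wshot("w2"); print(o["eef_pos"].round(4),yaw(o),o["clock"])
C=p["color"].astype(int)
m=(abs(P[...,0]-.53)<.08)&(abs(P[...,1]+.28)<.1)&(P[...,2]>.064)&(P[...,2]<.085)&(C[...,0]>C[...,2]+40)
n,L,s,_=cv2.connectedComponentsWithStats(m.astype(np.uint8))
for i in range(1,n):
    if s[i,4]<30: continue
    q=P[L==i]; t=q[q[:,2]>np.median(q[:,2])-.003]; r=cv2.minAreaRect((t[:,:2]*1000).astype(np.float32)); print(s[i],q[:,2].max(),np.round(r[0],1),np.round(r[1],1),round(r[2],1),C[L==i].mean(0).round())
```

```text
[ 0.535  -0.3182  0.2544] (np.float64(9.667738277133784), array([ 4.87915676e-04,  9.68353855e-04, -9.99999412e-01])) 4.175
[302 165  14  43 523] 0.07425487689076449 [ 537.3 -322.4] [45.3 13.5] 9.8 [187. 115.  82.]
[384 166  11  42 328] 0.07355771102621295 [ 523.1 -237.1] [44.8  9.1] 9.3 [142. 110.  56.]
```

View pics/w2.png

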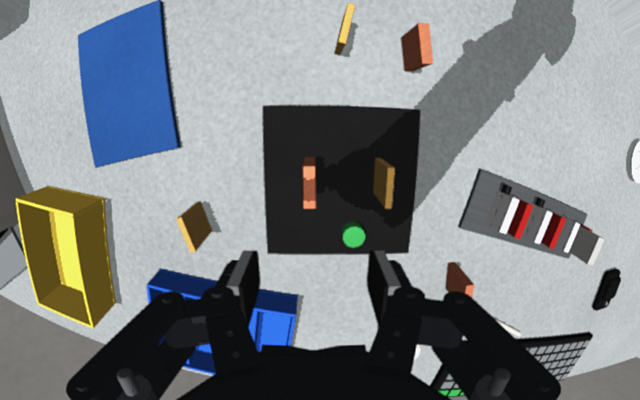

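Copper coupon at pixel (309,183), brass at (385,183) on the mat, puck clear of the fingers. Going down on the copper.

Request:
jog_arm:
  motion: [0.016, -0.028, -0.25, 0, 0, 0, 0, 0, -0.25, 0, 0, 0, 0, 0, -0.25, 0, 0, 0, 0, 0, -0.25, 0, 0, 0, 0, 0, -0.2, 0, 0, 0]

```text
clock: 4.85
eef_pos: [0.537, -0.3208, 0.0729]
eef_rot: [0.263, -3.13, -0.002]
contact_force: [-0.3, -0.3, -0.8]
width: 0.649
gripper_force: 0.0
```

Request:
jog_arm:
  motion: [0, 0, -0.1, 0, 0, 0, 0, 0, -0.06, 0, 0, 0, 0, 0, 0, 0, 0, 0, 0, 0, 0, 0, 0, 0, 0, 0, 0, 0, 0, 0]

```text
clock: 5.48
eef_pos: [0.5371, -0.3233, 0.0512]
eef_rot: [-0.26, 3.13, -0.001]
contact_force: [0.3, -0.4, -0.6]
width: 0.648
gripper_force: 0.0
```

Run:
```python
from h import *
o=get_obs(); print(o["eef_pos"].round(4),yaw(o),o["contact_force"],o["clock"])
```

```text
[ 0.5371 -0.3233  0.0512] (np.float64(9.481012167615628), array([ 1.35020184e-03, -7.96878393e-04, -9.99998771e-01])) [ 0.29569255 -0.40832932 -0.64580488] 5.475
```

Request:
jog_arm:
  motion: [0, 0, 0, 0, 0, 0, 0, 0, 0, 0, 0, 0, 0, 0, 0, 0, 0, 0, 0, 0, 0, 0, 0, 0, 0, 0, 0, 0, 0, 0]
  grip: 1

```text
clock: 6.1
eef_pos: [0.5367, -0.323, 0.0505]
eef_rot: [-0.26, 3.131, -0.0]
contact_force: [-1.6, -0.1, 4.6]
width: 0.144
gripper_force: 58.8
```

Request:
jog_arm:
  motion: [0, 0, 0, 0, 0, 0, 0, 0, 0, 0, 0, 0, 0, 0, 0, 0, 0, 0, 0, 0, 0, 0, 0, 0, 0, 0, 0.01, 0, 0, 0]

```text
clock: 6.72
eef_pos: [0.5363, -0.3229, 0.0511]
eef_rot: [0.26, -3.13, -0.001]
contact_force: [0.2, 0.9, -3.7]
width: 0.141
gripper_force: 58.3
```

Run:
```python
from h import *
o=get_obs(); print(o["eef_pos"].round(4),yaw(o),o["contact_force"],o["width"],o["gripper_force"],o["clock"])
```

```text
[ 0.5363 -0.3229  0.0511] (np.float64(9.490946546152331), array([-1.03962659e-03,  4.41010727e-04, -9.99999362e-01])) [ 0.19296761  0.85692391 -3.70314821] 0.14110700305874238 58.28502058982849 6.725
```

Request:
jog_arm:
  motion: [0, 0, 0.1, 0, 0, 0, 0, 0, 0.15, 0, 0, 0, 0, 0, 0.15, 0, 0, 0, 0, 0, 0.15, 0, 0, 0, 0, 0, 0, 0, 0, 0]

```text
clock: 7.35
eef_pos: [0.5377, -0.3237, 0.1365]
eef_rot: [-0.259, 3.128, -0.004]
contact_force: [-0.1, -0.1, -3.8]
width: 0.14
gripper_force: 58.6
```

Request:
jog_arm:
  motion: [0.003, 0.15, 0, 0, 0, -0.008, 0.003, 0.2, 0, 0, 0, -0.008, 0.003, 0.25, 0, 0, 0, -0.008, 0.003, 0.28, 0, 0, 0, -0.008, 0.003, 0.28, 0, 0, 0, -0.008]

```text
clock: 7.98
eef_pos: [0.5383, -0.1476, 0.1334]
eef_rot: [0.061, -3.14, -0.001]
contact_force: [0.1, 0.7, -3.7]
width: 0.138
gripper_force: 58.7
```

Request:
jog_arm:
  motion: [0.003, 0.28, 0, 0, 0, -0.008, 0.003, 0.28, 0, 0, 0, -0.008, 0.003, 0.25, 0, 0, 0, -0.008, 0.003, 0.2, 0, 0, 0, -0.008, 0.003, 0.16, 0, 0, 0, -0.007]

```text
clock: 8.6
eef_pos: [0.5405, 0.0281, 0.1334]
eef_rot: [-0.129, -3.137, -0.0]
contact_force: [0.7, 0.2, -3.4]
width: 0.142
gripper_force: 58.6
```

Request:
jog_arm:
  motion: [0, 0, 0, 0, 0, 0, 0, 0, 0, 0, 0, 0, 0, 0, 0, 0, 0, 0, 0, 0, 0, 0, 0, 0, 0, 0, 0, 0, 0, 0]

```text
clock: 9.22
eef_pos: [0.5412, 0.0259, 0.1343]
eef_rot: [0.131, 3.139, -0.0]
contact_force: [-0.1, -0.5, -3.7]
width: 0.141
gripper_force: 58.9
```

Run:
```python
from h import *
o,p,P=wshot("w3"); print(o["eef_pos"].round(4),yaw(o),o["contact_force"],o["width"],o["gripper_force"],o["clock"])
C=p["color"].astype(int);Q=P
b=(abs(Q[...,0]-.54)<.07)&(abs(Q[...,1]-.04)<.17)
for nm,m in(("red",b&(Q[...,2]>.05)&(Q[...,2]<.065)&(C[...,0]>C[...,1]+60)),("land",b&(abs(Q[...,2]-.05)<.004)&(C[...,0]<C[...,1]+25)),("copper",(Q[...,2]>.08)&(C[...,0]>C[...,2]+45))):
    n,L,s,_=cv2.connectedComponentsWithStats(m.astype(np.uint8))
    for i in range(1,n):
        if s[i,4]<60: continue
        q=Q[L==i]; r=cv2.minAreaRect((q[:,:2]*1000).astype(np.float32)); print(nm,s[i],q[:,2].min().round(4),q[:,2].max().round(4),np.round(r[0],1),np.round(r[1],1),round(r[2],1))
```

```text
[0.5412 0.0259 0.1343] (np.float64(-4.778037101230259), array([ 7.49322992e-06, -1.08453537e-04, -9.99999994e-01])) [-0.06059217 -0.4632402  -3.70886778] 0.140571346206013 58.8532555103302 9.225
red [ 230  184   21   65 1070] 0.0525 0.059 [535.7 -27.7] [12.8 50.7] 84.2
red [ 340  185   19   64 1025] 0.0522 0.059 [542.2  51.6] [11.9 49.1] 84.5
red [451 187  13  12 109] 0.0551 0.058 [527.9 137.2] [13.6  7.3] 56.9
land [301 181  19  36 430] 0.046 0.0507 [528.2  24.9] [13.4 26.4] 84.8
land [ 203  182   23   62 1043] 0.046 0.0514 [533.7 -50.6] [14.2 50.7] 85.1
land [ 400  183   49   63 1295] 0.046 0.054 [548.2 111.5] [33.9 51.3] 84.1
copper [ 298  252   31   86 2416] 0.1535 0.1578 [542.9  26. ] [12.5 46.6] 85.0
```

View pics/w3.png

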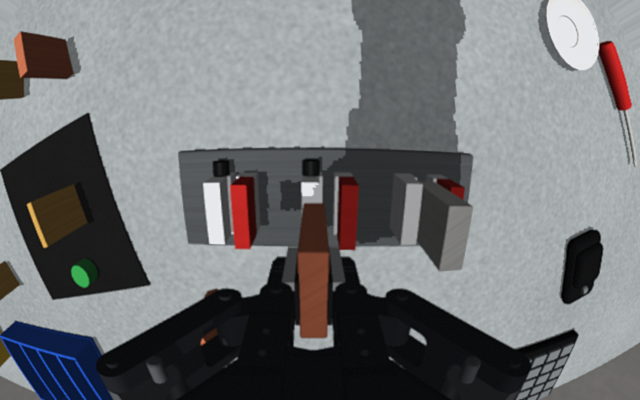

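Copper is held upright, bottom at about 87 mm, just on the -y side of slot13. Lowering to between land and fence height, then feeling in +y.

Request:
jog_arm:
  motion: [-0.01, 0, -0.08, 0, 0, 0, 0, 0, -0.08, 0, 0, 0, 0, 0, -0.045, 0, 0, 0, 0, 0, -0.013, 0, 0, 0, 0, 0, 0, 0, 0, 0]

```text
clock: 9.9
eef_pos: [0.5397, 0.0265, 0.1014]
eef_rot: [-0.13, -3.139, 0.0]
contact_force: [-0.4, -0.8, -3.3]
width: 0.146
gripper_force: 58.8
```

Request:
jog_arm:
  motion: [0.001, 0.015, 0, 0, 0, 0, 0.001, 0.015, 0, 0, 0, 0, 0.001, 0.015, 0, 0, 0, 0, 0.001, 0.01, 0, 0, 0, 0, 0, 0, 0, 0, 0, 0]

```text
clock: 10.52
eef_pos: [0.5403, 0.0349, 0.1016]
eef_rot: [0.129, 3.139, 0.0]
contact_force: [0.7, -0.3, -3.2]
width: 0.143
gripper_force: 58.9
```

Request:
jog_arm:
  motion: [0.0005, 0.005, 0, 0, 0, 0, 0.0005, 0.005, 0, 0, 0, 0, 0.0005, 0.005, 0, 0, 0, 0, 0.0005, 0.005, 0, 0, 0, 0, 0, 0, 0, 0, 0, 0]

```text
clock: 11.15
eef_pos: [0.5406, 0.0378, 0.1016]
eef_rot: [-0.13, -3.139, -0.0]
contact_force: [-0.6, -0.5, -3.3]
width: 0.141
gripper_force: 58.9
```

Request:
jog_arm:
  motion: [0, 0.004, 0, 0, 0, 0, 0, 0, 0, 0, 0, 0, 0, 0.004, 0, 0, 0, 0, 0, 0, 0, 0, 0, 0, 0, 0, 0, 0, 0, 0]

```text
clock: 11.78
eef_pos: [0.5406, 0.0387, 0.1016]
eef_rot: [-0.13, -3.139, 0.0]
contact_force: [0.8, -0.8, -2.7]
width: 0.143
gripper_force: 58.8
```

Request:
jog_arm:
  motion: [0, 0.004, 0, 0, 0, 0, 0, 0, 0, 0, 0, 0, 0, 0.004, 0, 0, 0, 0, 0, 0, 0, 0, 0, 0, 0, 0, 0, 0, 0, 0]

```text
clock: 12.4
eef_pos: [0.5405, 0.0392, 0.1016]
eef_rot: [-0.131, -3.139, 0.002]
contact_force: [0.5, -5.2, -2.7]
width: 0.141
gripper_force: 59.0
```

Fence contact felt (-5 N) at y≈0.0391. Backing off about 1.1 mm and lowering.

Request:
jog_arm:
  motion: [0, -0.0135, 0, 0, 0, 0, 0, 0, 0, 0, 0, 0, 0, 0, -0.012, 0, 0, 0, 0, 0, -0.012, 0, 0, 0, 0, 0, -0.012, 0, 0, 0]

```text
clock: 13.02
eef_pos: [0.5405, 0.0384, 0.096]
eef_rot: [-0.129, -3.139, -0.0]
contact_force: [-0.3, -0.4, -2.6]
width: 0.136
gripper_force: 58.9
```

Request:
jog_arm:
  motion: [0, 0, -0.01, 0, 0, 0, 0, 0, -0.005, 0, 0, 0, 0, 0, -0.005, 0, 0, 0, 0, 0, 0, 0, 0, 0, 0, 0, 0, 0, 0, 0]

```text
clock: 13.65
eef_pos: [0.5406, 0.0381, 0.0932]
eef_rot: [0.13, 3.139, 0.0]
contact_force: [0.3, 0.3, -3.4]
width: 0.143
gripper_force: 58.9
```

Request:
jog_arm:
  motion: [0, 0, -0.02, 0, 0, 0, 0, 0, -0.02, 0, 0, 0, 0, 0, -0.02, 0, 0, 0, 0, 0, -0.02, 0, 0, 0, 0, 0, -0.01, 0, 0, 0]

```text
clock: 14.28
eef_pos: [0.5405, 0.0381, 0.0794]
eef_rot: [-0.13, -3.139, 0.0]
contact_force: [-0.2, -0.4, -3.7]
width: 0.138
gripper_force: 58.9
```

Request:
jog_arm:
  motion: [0, 0, -0.005, 0, 0, 0, 0, 0, -0.005, 0, 0, 0, 0, 0, -0.005, 0, 0, 0, 0, 0, 0, 0, 0, 0, 0, 0, 0, 0, 0, 0]

```text
clock: 14.9
eef_pos: [0.5406, 0.0381, 0.0775]
eef_rot: [0.13, 3.139, -0.0]
contact_force: [-0.1, -0.5, -2.7]
width: 0.143
gripper_force: 58.9
```

Request:
jog_arm:
  motion: [0, 0, -0.004, 0, 0, 0, 0, 0, -0.004, 0, 0, 0, 0, 0, 0, 0, 0, 0, 0, 0, 0, 0, 0, 0, 0, 0, 0, 0, 0, 0]

```text
clock: 15.52
eef_pos: [0.5406, 0.0381, 0.0762]
eef_rot: [0.13, 3.139, -0.0]
contact_force: [0.4, 0.5, -3.2]
width: 0.14
gripper_force: 58.9
```

Request:
jog_arm:
  motion: [0, 0, -0.004, 0, 0, 0, 0, 0, 0, 0, 0, 0, 0, 0, 0, 0, 0, 0, 0, 0, 0, 0, 0, 0, 0, 0, 0, 0, 0, 0]

```text
clock: 16.15
eef_pos: [0.5406, 0.0381, 0.0756]
eef_rot: [0.13, 3.139, -0.0]
contact_force: [-0.1, 0.4, -2.8]
width: 0.141
gripper_force: 58.9
```

Request:
jog_arm:
  motion: [0, 0, -0.003, 0, 0, 0, 0, 0, 0, 0, 0, 0, 0, 0, -0.003, 0, 0, 0, 0, 0, 0, 0, 0, 0, 0, 0, 0, 0, 0, 0]

```text
clock: 16.77
eef_pos: [0.5407, 0.0381, 0.0754]
eef_rot: [0.13, 3.138, 0.0]
contact_force: [-2.9, 0.5, 7.0]
width: 0.142
gripper_force: 60.6
```

Request:
jog_arm:
  motion: [0, 0, -0.003, 0, 0, 0, 0, 0, 0, 0, 0, 0, 0, 0, 0, 0, 0, 0, 0, 0, 0, 0, 0, 0, 0, 0, 0, 0, 0, 0]

```text
clock: 17.4
eef_pos: [0.5408, 0.0381, 0.0754]
eef_rot: [0.13, 3.138, 0.0]
contact_force: [-4.1, -0.1, 10.3]
width: 0.144
gripper_force: 61.2
```

Seated at the expected height (10 N support). Release to a modest opening and rise.

Request:
jog_arm:
  motion: [0, 0, 0.004, 0, 0, 0, 0, 0, 0, 0, 0, 0, 0, 0, 0, 0, 0, 0, 0, 0, 0, 0, 0, 0, 0, 0, 0, 0, 0, 0]
  grip: 0.2

```text
clock: 18.02
eef_pos: [0.5406, 0.0381, 0.0748]
eef_rot: [-0.13, -3.139, 0.0]
contact_force: [0.0, -0.3, -0.5]
width: 0.398
gripper_force: 0.0
```

Request:
jog_arm:
  motion: [0, 0, 0.05, 0, 0, 0, 0, 0, 0.15, 0, 0, 0, 0, 0, 0.25, 0, 0, 0, 0, 0, 0.25, 0, 0, 0, 0, 0, 0.1, 0, 0, 0]

```text
clock: 18.65
eef_pos: [0.5415, 0.0381, 0.1974]
eef_rot: [0.13, 3.135, 0.001]
contact_force: [0.3, 0.0, 0.3]
width: 0.402
gripper_force: 0.0
```

Run:
```python
from h import *
o,p,P=wshot("w4"); print(o["eef_pos"].round(4),yaw(o),o["contact_force"],o["width"],o["clock"])
C=p["color"].astype(int)
for nm,m in (("cu",(abs(P[...,0]-.54)<.05)&(abs(P[...,1]-.04)<.05)&(P[...,2]>.09)&(P[...,2]<.105)),("br",(abs(P[...,0]-.523)<.05)&(abs(P[...,1]+.237)<.04)&(P[...,2]>.066)&(P[...,2]<.085))):
    q=P[m]
    if len(q)>4: r=cv2.minAreaRect((q[:,:2]*1000).astype(np.float32)); print(nm,len(q),q[:,2].mean().round(4),q[:,2].max().round(4),np.round(r[0],1),np.round(r[1],1),round(r[2],1))
```

```text
[0.5415 0.0381 0.1974] (np.float64(-4.741225493168051), array([ 3.69960414e-03,  3.81239585e-04, -9.99993084e-01])) [0.31323463 0.04257812 0.32492496] 0.4023892664278907 18.65
cu 934 0.0968 0.0991 [542.1  38.1] [12.8 46.4] 85.7
br 314 0.0708 0.0736 [ 524.3 -236.1] [45.8 10.4] 9.0
```

View pics/w4.png

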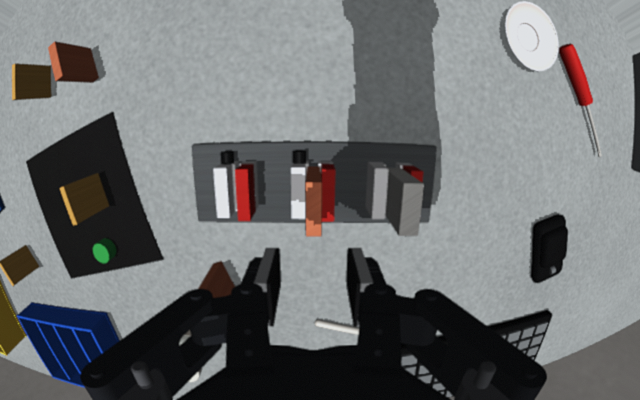

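Copper stands in slot13 (pixel 314,200), top at 98 mm. Next the brass.

Request:
jog_arm:
  motion: [-0.012, -0.183, 0, 0, 0, 0.0078, -0.012, -0.183, 0, 0, 0, 0.0078, -0.012, -0.183, 0, 0, 0, 0.0078, -0.012, -0.183, 0, 0, 0, 0.0078, -0.012, -0.183, 0, 0, 0, 0.0078]

```text
clock: 19.32
eef_pos: [0.5309, -0.0999, 0.1937]
eef_rot: [0.064, -3.139, -0.0]
contact_force: [0.4, 0.5, 0.2]
width: 0.399
gripper_force: 0.0
```

Request:
jog_arm:
  motion: [-0.012, -0.183, 0, 0, 0, 0.0078, -0.012, -0.183, 0, 0, 0, 0.0078, -0.012, -0.183, 0, 0, 0, 0.0078, -0.012, -0.183, 0, 0, 0, 0.0078, -0.012, -0.183, 0, 0, 0, 0.0078]

```text
clock: 19.95
eef_pos: [0.5219, -0.237, 0.1935]
eef_rot: [0.256, -3.129, -0.002]
contact_force: [-0.5, 0.3, -0.1]
width: 0.4
gripper_force: 0.0
```

Request:
jog_arm:
  motion: [0, 0, -0.15, 0, 0, 0, 0, 0, -0.15, 0, 0, 0, 0, 0, 0, 0, 0, 0, 0, 0, 0, 0, 0, 0, 0, 0, 0, 0, 0, 0]

```text
clock: 20.58
eef_pos: [0.523, -0.2365, 0.1507]
eef_rot: [-0.255, 3.13, -0.001]
contact_force: [0.3, -0.1, 0.3]
width: 0.398
gripper_force: 0.0
```

Run:
```python
from h import *
o,p,P=wshot("w5"); print(o["eef_pos"].round(4),yaw(o),o["contact_force"],o["width"],o["clock"])
m=(abs(P[...,0]-.523)<.05)&(abs(P[...,1]+.237)<.03)&(P[...,2]>.066)&(P[...,2]<.08)
q=P[m];q=q[q[:,2]>np.median(q[:,2])-.002]; r=cv2.minAreaRect((q[:,:2]*1000).astype(np.float32)); print(len(q),q[:,2].mean().round(4),np.round(r[0],1),np.round(r[1],1),round(r[2],1))
```

```text
[ 0.523  -0.2365  0.1507] (np.float64(9.315842388096858), array([ 1.20375131e-03, -5.44445569e-04, -9.99999127e-01])) [ 0.31877417 -0.09696094  0.3152332 ] 0.3984328751238289 20.575
699 0.0719 [ 523.7 -236.8] [45.7  8.3] 9.4
```

Well aligned; descend 100 mm and close.

Request:
jog_arm:
  motion: [0.004, -0.002, -0.2, 0, 0, 0, 0, 0, -0.2, 0, 0, 0, 0, 0, -0.15, 0, 0, 0, 0, 0, -0.1, 0, 0, 0, 0, 0, -0.015, 0, 0, 0]

```text
clock: 21.25
eef_pos: [0.523, -0.2366, 0.0497]
eef_rot: [0.255, -3.13, -0.001]
contact_force: [-0.9, -0.7, 0.1]
width: 0.404
gripper_force: 0.0
```

Request:
jog_arm:
  motion: [0, 0, 0, 0, 0, 0, 0, 0, 0, 0, 0, 0, 0, 0, 0, 0, 0, 0, 0, 0, 0, 0, 0, 0, 0, 0, 0, 0, 0, 0]
  grip: 1

```text
clock: 21.88
eef_pos: [0.5238, -0.237, 0.0511]
eef_rot: [-0.255, 3.13, -0.001]
contact_force: [-0.9, -0.4, 6.5]
width: 0.089
gripper_force: 59.7
```

Request:
jog_arm:
  motion: [0, 0, 0, 0, 0, 0, 0, 0, 0, 0, 0, 0, 0, 0, 0, 0, 0, 0, 0, 0, 0, 0, 0, 0, 0, 0, 0.01, 0, 0, 0]

```text
clock: 22.5
eef_pos: [0.5231, -0.2367, 0.0517]
eef_rot: [0.255, -3.131, 0.0]
contact_force: [0.7, 0.1, -2.0]
width: 0.081
gripper_force: 58.7
```

Request:
jog_arm:
  motion: [0, 0, 0.1, 0, 0, 0, 0, 0, 0.15, 0, 0, 0, 0, 0, 0.15, 0, 0, 0, 0, 0, 0.15, 0, 0, 0, 0, 0, 0, 0, 0, 0]

```text
clock: 23.12
eef_pos: [0.5242, -0.2372, 0.1362]
eef_rot: [-0.254, 3.128, -0.003]
contact_force: [-0.0, 0.4, -2.3]
width: 0.083
gripper_force: 58.6
```

Request:
jog_arm:
  motion: [0.007, 0.08, 0, 0, 0, -0.0078, 0.007, 0.13, 0, 0, 0, -0.0078, 0.007, 0.16, 0, 0, 0, -0.0078, 0.007, 0.16, 0, 0, 0, -0.0078, 0.007, 0.16, 0, 0, 0, -0.0078]

```text
clock: 23.75
eef_pos: [0.5278, -0.1323, 0.1332]
eef_rot: [0.061, -3.139, -0.001]
contact_force: [0.7, 1.0, -1.9]
width: 0.082
gripper_force: 58.6
```

Request:
jog_arm:
  motion: [0.007, 0.16, 0, 0, 0, -0.0078, 0.007, 0.16, 0, 0, 0, -0.0078, 0.007, 0.12, 0, 0, 0, -0.0078, 0.007, 0.09, 0, 0, 0, -0.0078, 0.006, 0.043, 0, 0, 0, -0.0078]

```text
clock: 24.38
eef_pos: [0.5331, -0.0463, 0.1334]
eef_rot: [-0.13, -3.138, -0.0]
contact_force: [-0.7, 0.0, -1.9]
width: 0.085
gripper_force: 58.6
```

Request:
jog_arm:
  motion: [0, 0, 0, 0, 0, 0, 0, 0, 0, 0, 0, 0, 0, 0, 0, 0, 0, 0, 0, 0, 0, 0, 0, 0, 0, 0, 0, 0, 0, 0]

```text
clock: 25.0
eef_pos: [0.5335, -0.0475, 0.1342]
eef_rot: [0.13, 3.139, -0.0]
contact_force: [-0.3, 0.5, -1.9]
width: 0.081
gripper_force: 58.6
```

Run:
```python
from h import *
o,p,P=wshot("w6"); print(o["eef_pos"].round(4),yaw(o),o["contact_force"],o["width"],o["gripper_force"],o["clock"])
C=p["color"].astype(int);Q=P
b=(abs(Q[...,0]-.54)<.07)&(abs(Q[...,1]-.0)<.08)
for nm,m in(("red",b&(Q[...,2]>.05)&(Q[...,2]<.065)&(C[...,0]>C[...,1]+60)),("land",b&(abs(Q[...,2]-.05)<.004)&(C[...,0]<C[...,1]+25)),("brass",(Q[...,2]>.12)&(C[...,0]>C[...,2]+35))):
    n,L,s,_=cv2.connectedComponentsWithStats(m.astype(np.uint8))
    for i in range(1,n):
        if s[i,4]<60: continue
        q=Q[L==i]; r=cv2.minAreaRect((q[:,:2]*1000).astype(np.float32)); print(nm,s[i],q[:,2].min().round(4),q[:,2].max().round(4),np.round(r[0],1),np.round(r[1],1),round(r[2],1))
```

```text
[ 0.5335 -0.0475  0.1342] (np.float64(-4.748385121960595), array([ 1.07538366e-04, -6.08365264e-05, -9.99999992e-01])) [-0.34800106  0.50646394 -1.87709615] 0.08118282928608825 58.57726871967316 25.0
red [ 332  186   18   65 1052] 0.0548 0.0593 [535.3 -27.8] [12.1 50.6] 85.4
red [439 188  15  14 136] 0.054 0.0587 [522.7  53.4] [12.   9.7] 83.0
land [300 182  19  65 549] 0.0461 0.051 [533.4 -50.6] [13.3 50.4] 84.6
land [ 394  184   27   63 1219] 0.046 0.054 [540.5  24.8] [16.1 51. ] 85.0
brass [ 304  220   20  115 1979] 0.1202 0.1618 [533.5 -46.7] [ 8.6 46.8] 85.4
```

View pics/w6.png

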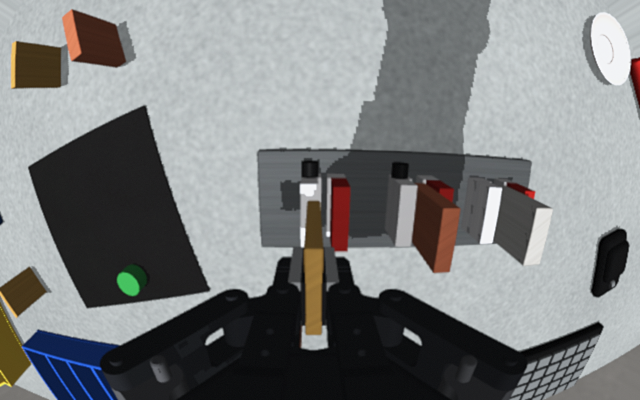

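Brass is upright at the slot8 land, fence at (340,215). Same procedure as before.

Request:
jog_arm:
  motion: [0, 0, -0.08, 0, 0, 0, 0, 0, -0.08, 0, 0, 0, 0, 0, -0.045, 0, 0, 0, 0, 0, -0.013, 0, 0, 0, 0, 0, 0, 0, 0, 0]

```text
clock: 25.68
eef_pos: [0.5336, -0.0473, 0.1013]
eef_rot: [-0.13, -3.139, 0.0]
contact_force: [1.2, -0.3, -1.8]
width: 0.084
gripper_force: 58.6
```

Request:
jog_arm:
  motion: [0.001, 0.015, 0, 0, 0, 0, 0.001, 0.015, 0, 0, 0, 0, 0.001, 0.01, 0, 0, 0, 0, 0, 0.005, 0, 0, 0, 0, 0, 0, 0, 0, 0, 0]

```text
clock: 26.3
eef_pos: [0.534, -0.0405, 0.1015]
eef_rot: [0.129, 3.139, -0.0]
contact_force: [0.2, -0.4, -1.8]
width: 0.082
gripper_force: 58.6
```

Request:
jog_arm:
  motion: [0, 0.004, 0, 0, 0, 0, 0, 0, 0, 0, 0, 0, 0, 0.004, 0, 0, 0, 0, 0, 0, 0, 0, 0, 0, 0, 0, 0, 0, 0, 0]

```text
clock: 26.92
eef_pos: [0.534, -0.0394, 0.1014]
eef_rot: [0.13, 3.139, -0.0]
contact_force: [-0.9, 0.1, -2.0]
width: 0.082
gripper_force: 58.6
```

Request:
jog_arm:
  motion: [0, 0.004, 0, 0, 0, 0, 0, 0, 0, 0, 0, 0, 0, 0.004, 0, 0, 0, 0, 0, 0, 0, 0, 0, 0, 0, 0, 0, 0, 0, 0]

```text
clock: 27.55
eef_pos: [0.534, -0.0381, 0.1015]
eef_rot: [0.13, 3.139, -0.0]
contact_force: [0.2, -0.0, -2.4]
width: 0.084
gripper_force: 58.6
```

Request:
jog_arm:
  motion: [0, 0.003, 0, 0, 0, 0, 0, 0, 0, 0, 0, 0, 0, 0.003, 0, 0, 0, 0, 0, 0, 0, 0, 0, 0, 0, 0, 0, 0, 0, 0]

```text
clock: 28.18
eef_pos: [0.534, -0.0376, 0.1014]
eef_rot: [0.13, 3.139, -0.001]
contact_force: [-0.4, -2.0, -2.0]
width: 0.085
gripper_force: 58.6
```

Contact at y≈-0.0377; back off and lower.

Request:
jog_arm:
  motion: [0, -0.011, 0, 0, 0, 0, 0, 0, 0, 0, 0, 0, 0, 0, -0.012, 0, 0, 0, 0, 0, -0.012, 0, 0, 0, 0, 0, -0.012, 0, 0, 0]

```text
clock: 28.8
eef_pos: [0.534, -0.0388, 0.0958]
eef_rot: [-0.13, -3.139, -0.0]
contact_force: [-0.4, -0.2, -2.3]
width: 0.084
gripper_force: 58.6
```

Request:
jog_arm:
  motion: [0, 0, -0.01, 0, 0, 0, 0, 0, -0.005, 0, 0, 0, 0, 0, -0.005, 0, 0, 0, 0, 0, 0, 0, 0, 0, 0, 0, 0, 0, 0, 0]

```text
clock: 29.42
eef_pos: [0.534, -0.0389, 0.0931]
eef_rot: [0.13, 3.139, -0.0]
contact_force: [0.1, -0.1, -2.9]
width: 0.084
gripper_force: 58.6
```

Request:
jog_arm:
  motion: [0, 0, -0.02, 0, 0, 0, 0, 0, -0.02, 0, 0, 0, 0, 0, -0.02, 0, 0, 0, 0, 0, -0.02, 0, 0, 0, 0, 0, -0.01, 0, 0, 0]

```text
clock: 30.05
eef_pos: [0.5339, -0.0389, 0.0792]
eef_rot: [-0.13, -3.138, 0.0]
contact_force: [-0.1, -0.6, -1.5]
width: 0.088
gripper_force: 58.6
```

Request:
jog_arm:
  motion: [0, 0, -0.005, 0, 0, 0, 0, 0, -0.005, 0, 0, 0, 0, 0, -0.005, 0, 0, 0, 0, 0, 0, 0, 0, 0, 0, 0, 0, 0, 0, 0]

```text
clock: 30.68
eef_pos: [0.534, -0.0389, 0.0773]
eef_rot: [0.13, 3.139, -0.0]
contact_force: [-0.7, 0.4, -2.2]
width: 0.083
gripper_force: 58.6
```

Request:
jog_arm:
  motion: [0, 0, -0.004, 0, 0, 0, 0, 0, 0, 0, 0, 0, 0, 0, -0.004, 0, 0, 0, 0, 0, 0, 0, 0, 0, 0, 0, 0, 0, 0, 0]

```text
clock: 31.3
eef_pos: [0.534, -0.0389, 0.0762]
eef_rot: [0.13, 3.139, -0.0]
contact_force: [-0.9, -0.4, -1.5]
width: 0.084
gripper_force: 58.8
```

Request:
jog_arm:
  motion: [0, 0, -0.003, 0, 0, 0, 0, 0, 0, 0, 0, 0, 0, 0, -0.003, 0, 0, 0, 0, 0, 0, 0, 0, 0, 0, 0, 0, 0, 0, 0]

```text
clock: 31.92
eef_pos: [0.5341, -0.0389, 0.076]
eef_rot: [0.13, 3.138, 0.0]
contact_force: [-3.2, 0.2, 9.7]
width: 0.087
gripper_force: 60.7
```

Request:
jog_arm:
  motion: [0, 0, 0.003, 0, 0, 0, 0, 0, 0, 0, 0, 0, 0, 0, 0, 0, 0, 0, 0, 0, 0, 0, 0, 0, 0, 0, 0, 0, 0, 0]
  grip: 0.2

```text
clock: 32.55
eef_pos: [0.534, -0.0389, 0.0755]
eef_rot: [-0.13, -3.139, 0.0]
contact_force: [-0.2, -0.7, -1.0]
width: 0.401
gripper_force: 0.0
```

Request:
jog_arm:
  motion: [0, 0, 0.05, 0, 0, 0, 0, 0, 0.15, 0, 0, 0, 0, 0, 0.25, 0, 0, 0, 0, 0, 0.25, 0, 0, 0, 0, 0, 0.1, 0, 0, 0]

```text
clock: 33.17
eef_pos: [0.5349, -0.039, 0.1981]
eef_rot: [0.13, 3.135, 0.0]
contact_force: [0.1, 0.5, -0.1]
width: 0.403
gripper_force: 0.0
```

Request:
jog_arm:
  motion: [0, 0, 0.1, 0, 0, 0, 0, 0, 0, 0, 0, 0, 0, 0, 0, 0, 0, 0, 0, 0, 0, 0, 0, 0, 0, 0, 0, 0, 0, 0]

```text
clock: 33.8
eef_pos: [0.5338, -0.0389, 0.21]
eef_rot: [-0.13, -3.138, 0.0]
contact_force: [0.9, 0.3, 0.1]
width: 0.397
gripper_force: 0.0
```

Run:
```python
from h import *
o,p,P=wshot("w7"); print(o["eef_pos"].round(4),o["contact_force"],o["clock"])
m=(abs(P[...,0]-.54)<.05)&(P[...,1]>-.08)&(P[...,1]<.17)&(P[...,2]>.08)&(P[...,2]<.11)
n,L,s,_=cv2.connectedComponentsWithStats(m.astype(np.uint8))
for i in range(1,n):
    if s[i,4]<40: continue
    q=P[L==i]; r=cv2.minAreaRect((q[:,:2]*1000).astype(np.float32)); print(s[i],np.percentile(q[:,2],90).round(4),np.round(r[0],1),np.round(r[1],1),round(r[2],1))
```

```text
[ 0.5338 -0.0389  0.21  ] [0.91536777 0.33849656 0.05988794] 33.8
[309 175  10  57 563] 0.0978 [534.3 -38.5] [ 7.7 46.9] 85.2
[ 390  177   23   55 1032] 0.0977 [542.   38.2] [14.4 46.5] 85.3
[ 464  180   30   51 1160] 0.0975 [548.8 118. ] [18.9 46.4] 85.5
```

View pics/w7.png

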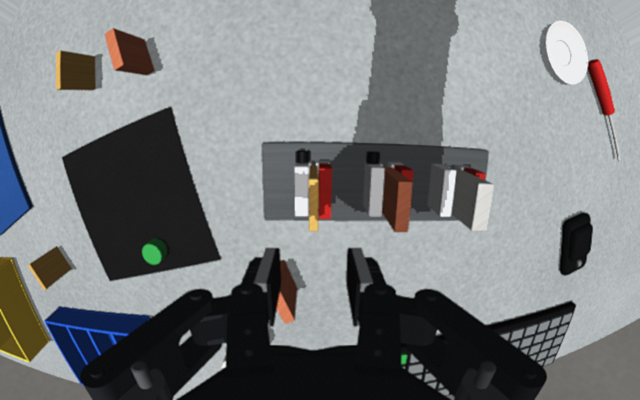

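All three coupons stand in their slots (brass 313,200; copper 397,200; steel 475,200) with their tops level at 98 mm. Handing in.

```bash
python3 -c "
from rig import sign_off
print(sign_off())"
```

```text
the job is handed in; nothing more can be done
None
```

The copper coupon is seated in the 13 mm slot and the brass coupon in the 8 mm slot, both upright on their ledges; the steel coupon was still seated in the last check, and the job is handed in.

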